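Tilt the manometer out of its foam, turn it over and lay it face up

ROBOT

A 6-joint arm with a two-finger parallel gripper is mounted at the origin on the work surface. World frame = base frame: x ahead of the robot, y to its left, z up, the work surface at z = 0. Lengths are in m, angles in rad, forces in N, time in s.
With the tool pointing down it reaches from about 0.25 to 0.85 m from the base axis. Payload 12.5 kg.
Tool frame: the origin (TCP) lies at the very end of the fingers, on their centre line; the grasp point (between the pads) lies 19 mm behind it; z points along the fingers, y is the line along which they close (so a half turn about z gives the same grasp; the last joint's range is limited). The gripper opens to 93 mm and grips with 3 to 60 N. Pads are 15 mm wide; open, the fingers measure 128 mm over their backs; the gripper's body (75 mm by 188 mm) begins 65 mm behind the grasp point.
Start: joints at [1.127, 0.351, 1.652, -0, 1.139, -0.085], TCP at [0.193, 0.515, 0.219] pointing down, gripper open.
Joint ranges: [-2.75, 2.75], [-0.79, 2.1], [0.01, 2.65], [-1.57, 4.71], [0.07, 3.14], [-2.87, 2.87]. Speed limits (rad/s): [2.22, 2.22, 2.79, 3.14, 3.14, 3.14].

INTERFACE

Orientations are given as [roll, pitch, yaw] about the fixed x, y, z axes, in that order (R = Rz(yaw) Ry(pitch) Rx(roll)).
In Python, from workcell import status, imaging, arm gives the robot as it stands.
- The arm moves only by the tool play_rows, never from a script. Its argument "plan" is a list of rows, each a list of 3 entries, a list of its own where there are three numbers: the opening, from -1 (shut) to 1 (fully open), so that 0 is half open, then the shift along the tool's x, y, z in m, then the turn, a rotation vector about the tool's x, y, z in degrees. A call has 1 to 12 rows; each row shifts and turns the commanded pose from where the row before left it, along the tool's axes as they then stand; what a row does not reach is not made up. A row lasts 1/8 s, in which the tool goes at most 62.5 mm and 10.7 degrees, less where a joint would pass 70% of its speed; a pose out of reach is approached as far as the arm can. A call is refused whole if a number of a shift passes 0.0625 or a number of a turn 10.7, either way. A call with a gripper value outside its range is refused whole. The fingers move at their own pace and stop on an object; "squeeze" is the grip in N (left out, the last holds). Time passes only in rows, so rows that do not move let the fingers close. It gives the time, the measured TCP pose, the force, the opening and the grip force at its end, in the units of the state.
- status.get_state(): the state, without advancing time (a new reading comes with each control period).
- imaging.camera(name): name is "scene" or "top" or "wrist"; returns the picture (400x640x3 uint8, red, green, blue); there is no depth.
- imaging.camera_model(name): a dict with "K" (3x3 intrinsics, pixels), "T" (4x4, takes a point from camera to world coordinates); the wrist camera has in their place "tool_from_camera" (4x4, takes a point from camera to tool coordinates, whose origin is the TCP and whose axes are the flange's). Camera axes: x right, y down, z forward; pixel columns grow to the right and rows downward; lengths in m; the calibration is good to about 2 mm. A picture is of the moment at which its call begins: read the wrist's pose just before it. camera_model takes no time and is no camera call.
- arm.hand_in(): hands the job in; it is judged then, once.
The state is a dict: "time": time; "q": joint angles; "dq": joint speeds; "joint_efforts": joint torques, N m; "eef_pos": TCP position; "tcp_rot": TCP orientation; "ft_force": force on the tool from outside, world axes, zero at the start; "wrist_torque": the same for the moment, N m; "gripper_width": finger opening in m; "gripper_force": force on a finger pad.
Only numpy, scipy, OpenCV 4.12 (cv2) and the standard library are available. Lean on these libraries where they do the work, as an engineer would, in place of code of your own. Each camera call takes 0.05 s, during which the arm holds its last target. There are 200 camera calls.

TASK

The reference manometer lies display down in the close cutout of its open foam-lined case, with its foot end tucked under the upper layer of foam. Tilt it out by raising the port end first and easing the foot out from under that layer without straining the foam, then turn it over and lay it down gently, display up, with its housing wholly on the green bench mat. Let go of it there, and leave the two brass adaptors in their foam and the steel valve standing where they are.

Things in the scene. Friction and masses are not known exactly. Their poses are not given: they have to be found in the camera images.
- manometer: Handheld reference manometer, 0.3 to 0.54 kg: grey flat-faced box with orange end boots, 130 (x) by 64 (y) by 40 mm (z). Origin: centre of the housing and of mass. x points to the port end. z points out of its BACK: up at the start, down when the display (on -z) is up. Grip it across the 64 mm sides; it stands steadily on its foot end (64 by 40 mm).
- port_end (a point): Centre of the end face with the two brass ports, 65 mm from the manometer's origin along its +x. The ports, 12 mm thick, stick out 16 mm from this face, 16 mm to either side of this point.
- foot_end (a point): Centre of the opposite, plain end face (the foot), 65 mm from the manometer's origin along its -x.
- case: Open dark case, fixed, 268 (x) by 192 mm (y), lid laid back flat on its -y side (103 to 295 mm off centre, 45 mm high). Origin: centre of the underside, z up, x from the manometer's foot to its ports. Rim 47, main foam 44, cutout floor 18 mm above the bench. The foam is firm, does not grip, and is strained if the manometer presses on it or the case with over 40 N.
- cutout (a point): Centre of the cutout's floor, 18 mm above the bench, 12 mm along +x in the case. It is 134 (case x) by 68 mm, 26 mm deep: some 2 mm play all round; 14 mm of it shows above the main foam. The foot's end wall is only 8 mm high, with a 17 mm deep hollow above it under the upper layer. Past the port end is a trough for the ports (56 mm wide, 25 long, floor 10 mm higher).
- layer_edge (a point): Middle of the lower edge of the upper (paler) foam layer, 64 mm above the bench. The layer is 18 mm thick, spans the case from here to the foot side and covers 18 mm of the foot with a 6 mm gap, so the manometer cannot rise straight. Turned up on the foot's lower edge it clears the port-end wall at 12 degrees; draw it to the port side 4 mm by 16, 10 mm by 20, 15 mm by 25 degrees.
- scoops (a point): Point on the cutout's floor, 18 mm above the bench, midway between the two finger scoops at the manometer's port end (40 mm from the cutout's centre). Each scoop is open to the cutout, 54 mm long along the case's x (27 mm to either side of this point), reaches 66 mm from this point across, and is as deep as the cutout (26 mm, blue floor).
- mat: Green rubber bench mat, fixed, 230 (x) by 270 (y) by 4 mm. Origin: centre of its underside, on the bench; its top is 4 mm above the bench.
- adaptor_a: Brass adaptor, 32 mm diameter, 30 mm tall, loose, standing upright in an 18 mm deep round pocket in the upper foam layer; its top is 94 mm above the bench. Origin: centre of its underside; z up. To be left alone.
- adaptor_b: The second brass adaptor, the same as the first. To be left alone.
- valve: Stainless valve body, loose, 68 mm diameter, 90 mm tall, 0.75 kg, standing upright on the bench. Origin: centre of its underside; z up. To be left alone.
- corner_1 (a point): Corner of the housing at the port end on the manometer's +y side, at mid-thickness (65 mm along and 32 mm across from the origin).
- corner_2 (a point): Corner of the housing at the port end on the manometer's -y side, at mid-thickness (65 mm along and 32 mm across from the origin).
- corner_3 (a point): Corner of the housing at the foot end on the manometer's -y side, at mid-thickness (65 mm along and 32 mm across from the origin).
- corner_4 (a point): Corner of the housing at the foot end on the manometer's +y side, at mid-thickness (65 mm along and 32 mm across from the origin).
Mind the look-alikes: they are no part of the job. There is more than one size of the manometer; the one meant has the size given above.

How it is judged:
On the way:
1. the port end is tilted up by 10 degrees or more while the foot is still in the cutout under the upper foam layer (angle between manometer's own z axis and vertical between 0.17 and 1.2 rad and x of foot_end in the frame of case between -0.065 and -0.033 m and z of foot_end in the frame of case below 0.064 m), for 0.05 s.
At the end, for the whole second after the job is handed in: The manometer lies flat on the mat, display up (within 5 degrees), at rest, all four corners of its housing over the mat (to 3 mm), let go; both adaptors still stand in their foam pockets and the valve stands upright, none moved by more than 20 mm (angle between manometer's own z axis and vertical above 3.05 rad and height (world z) of manometer between 0.019 and 0.029 m and linear speed of manometer below 0.02 m/s and angular speed of manometer below 0.2 rad/s and x of corner_1 in the frame of mat between -0.118 and 0.118 m and y of corner_1 in the frame of mat between -0.138 and 0.138 m and x of corner_2 in the frame of mat between -0.118 and 0.118 m and y of corner_2 in the frame of mat between -0.138 and 0.138 m and x of corner_3 in the frame of mat between -0.118 and 0.118 m and y of corner_3 in the frame of mat between -0.138 and 0.138 m and x of corner_4 in the frame of mat between -0.118 and 0.118 m and y of corner_4 in the frame of mat between -0.138 and 0.138 m and distance of each of adaptor_a, adaptor_b, valve from where it was at the start of the episode below 0.02 m and angle between each of adaptor_a, adaptor_b, valve's own z axis and vertical below 0.15 rad); the robot touches nothing.
It fails at once if an adaptor is disturbed (moved over 20 mm or tipped) (distance of any of adaptor_a, adaptor_b from where it was at the start of the episode above 0.02 m or angle between any of adaptor_a, adaptor_b's own z axis and vertical above 0.3 rad).
It fails at once if the valve is disturbed (moved over 20 mm or tipped) (distance of valve from where it was at the start of the episode above 0.02 m or angle between valve's own z axis and vertical above 0.3 rad).
It fails at once if the foam is strained: the manometer presses on the case or its foam with more than 40 N (contact force between manometer and case above 40 N).
It fails at once if the manometer is banged or pressed hard on the mat: more than 80 N (contact force between manometer and mat above 80 N).
It fails at once if the manometer is dropped or topples: let go of, it moves faster than 0.5 m/s (a fall of about 13 mm, or a topple through the last 15 degrees) (contact force between the fingers and manometer below 0.05 N and linear speed of manometer above 0.5 m/s).
It also fails if it takes over 54 s, if anything falls off the work surface, if the arm or the gripper's body presses on something with over 40 N, if the wrist force passes 120 N, or if a joint passes its speed limit or range.

## Working session

There is one attempt and no reset: what is moved stays moved. The work goes in short steps, Python scripts to look and compute and a tool call to move; the robot and the scene stay as the last step left them, time stands still between calls to the robot, and variables do not carry over. Pictures are saved under pics/ and viewed, at most 13 in all, crops included, and the job is handed in when it is done.

Besides the shell and the picture viewer there is one more tool, called after "Request:" by a JSON object that holds its "method" and its "body". play_rows: Moves the arm, as the interface text tells. Its arguments: {"type":"object","properties":{"plan":{"type":"array"},"squeeze":{"type":"number"}},"required":["plan"]}

```bash
ls; mkdir -p pics
python3 - <<'E'
from workcell import status, imaging
import cv2
print(status.get_state())
for n in ("top","scene"):
    im=imaging.camera(n); cv2.imwrite(f"pics/{n}0.png",im[:,:,::-1]); m=imaging.camera_model(n); print(n,m["K"],m["T"])
print(imaging.camera_model("wrist"))
E
```

```text
pics
{'time': 0.0, 'q': array([ 1.12741698e+00,  3.51264400e-01,  1.65244712e+00, -3.45904055e-06,
        1.13909634e+00, -8.46126244e-02]), 'dq': array([-4.33549812e-04,  3.99285211e-05, -1.03659803e-03, -2.19734939e-03,
        3.31593261e-04, -1.11572767e-03]), 'joint_efforts': array([-2.80304528e-03, -4.97329116e+01, -2.85246545e+01,  6.98063546e-02,
        2.58079096e-02, -1.09397758e-04]), 'eef_pos': array([0.1929455 , 0.51466435, 0.21807725]), 'tcp_rot': array([-3.14038153e+00, -9.95707757e-05,  2.78282732e+00]), 'ft_force': array([-0.28153608,  0.09886646, -1.17987381]), 'wrist_torque': array([0.01113386, 0.06765621, 0.03204466]), 'gripper_force': 0.0, 'gripper_width': 0.09271543193329582}
top [[399.13858898   0.         319.73192945]
 [  0.         399.13858898 197.67028288]
 [  0.           0.           1.        ]] [[-0.01259457 -0.98036918  0.19676802  0.24805232]
 [-0.99989118  0.01083628 -0.01001     0.12150277]
 [ 0.00768126 -0.19687268 -0.98039897  1.12600065]
 [ 0.          0.          0.          1.        ]]
scene [[384.09022092   0.         321.51428141]
 [  0.         384.09022092 198.5373521 ]
 [  0.           0.           1.        ]] [[-0.59040781  0.68205097 -0.43153807  0.90205726]
 [ 0.80702541  0.50639257 -0.30377056  0.4432467 ]
 [ 0.01134067 -0.52761069 -0.84941059  0.98625453]
 [ 0.          0.          0.          1.        ]]
{'K': array([[338.75199199,   0.        , 322.87323797],
       [  0.        , 338.75199199, 202.68194061],
       [  0.        ,   0.        ,   1.        ]]), 'tool_from_camera': array([[-8.74195990e-04, -9.70232117e-01, -2.42175298e-01,
         6.52390488e-02],
       [ 9.99999498e-01, -7.29442804e-04, -6.87381070e-04,
        -3.91426782e-04],
       [ 4.90266163e-04, -2.42175777e-01,  9.70232267e-01,
        -1.65583747e-01],
       [ 0.00000000e+00,  0.00000000e+00,  0.00000000e+00,
         1.00000000e+00]])}
```

View pics/top0.png

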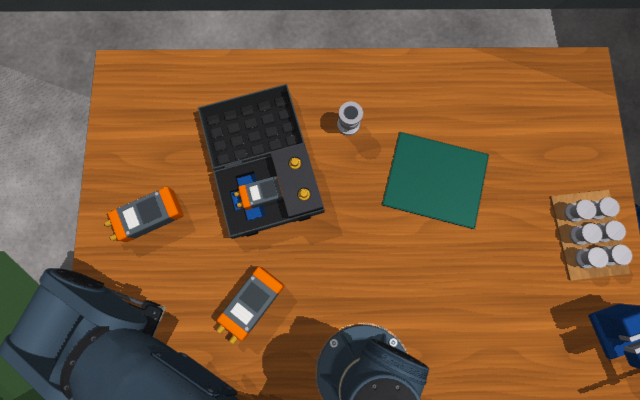

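View pics/scene0.png

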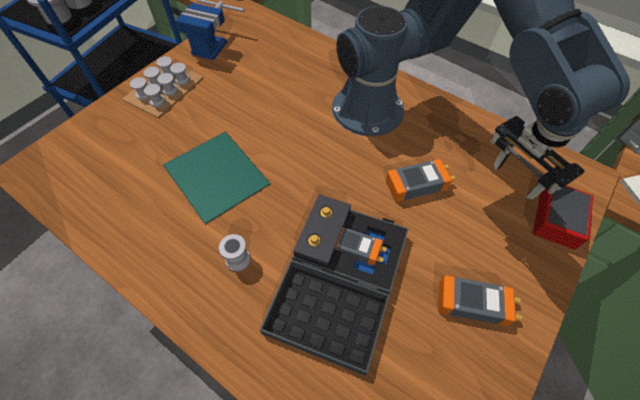

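The candidates are the manometer in the case, top pixel (262,192), and two look-alikes lying loose on the bench at (145,213) and (248,303). I choose the one in the case: it lies under the paler layer between the blue scoops. A close crop will check this.

```bash
cat > h.py <<'E'
import numpy as np, cv2
from workcell import status, imaging
from scipy.spatial.transform import Rotation as Ro
def ray(cam,px,z):
    m=imaging.camera_model(cam); K,T=m["K"],m["T"]
    return cast(K,T,px,z)
def cast(K,T,px,z):
    d=T[:3,:3]@np.linalg.inv(K)@np.array([px[0],px[1],1.]); o=T[:3,3]
    return o+d*(z-o[2])/d[2]
def proj(K,T,p):
    c=np.linalg.inv(T)@np.append(p,1); u=K@c[:3]; return u[:2]/u[2]
def pose():
    s=status.get_state(); T=np.eye(4); T[:3,:3]=Ro.from_euler('xyz',s['tcp_rot']).as_matrix(); T[:3,3]=s['eef_pos']; return T
def comps(mask,amin):
    n,l,st,c=cv2.connectedComponentsWithStats(mask.astype(np.uint8)*255)
    return [(st[i,4],c[i].round(1),cv2.boxPoints(cv2.minAreaRect(np.argwhere(l==i)[:,::-1].astype(np.float32))).round(1).tolist()) for i in range(1,n) if st[i,4]>=amin]
E
python3 - <<'E'
from h import *
im=cv2.imread("pics/top0.png"); h=cv2.cvtColor(im,cv2.COLOR_BGR2HSV)
H,S,V=h[...,0].astype(int),h[...,1],h[...,2]
R=lambda c:ray("top",*c)
g=[c for c in comps((H>70)&(H<90)&(S>120),800)]
for c in g: print("mat",c[0],R((c[1],.004)).round(3),[R((p,.004)).round(3).tolist()[:2] for p in c[2]])
reg=np.zeros(H.shape,bool); reg[140:235,205:325]=1
for c in comps(reg&(H>100)&(H<125)&(S>150)&(V>60),15): print("blue",c[:2],R((c[1],.018)).round(3))
for c in comps(reg&(H>5)&(H<16)&(S>180)&(V>120),10): print("orange",c[:2],R((c[1],.058)).round(3))
for c in comps(reg&(H>17)&(H<28)&(S>120)&(V>80),8): print("brass",c[:2],R((c[1],.094)).round(3))
crop=im[75:245,185:375]; cv2.imwrite("pics/crop0.png",cv2.resize(crop,None,fx=3.5,fy=3.5,interpolation=cv2.INTER_CUBIC))
E
```

```text
mat 6942 [ 0.521 -0.227  0.004] [[0.45, -0.066], [0.669, -0.13], [0.594, -0.398], [0.38, -0.325]]
blue (np.int32(147), array([245.8, 179.3])) [0.526 0.32  0.018]
blue (np.int32(95), array([235.3, 200.3])) [0.465 0.349 0.018]
blue (np.int32(199), array([254.7, 212.8])) [0.429 0.293 0.018]
orange (np.int32(691), array([317.6, 161.9])) [0.564 0.115 0.058]
orange (np.int32(659), array([210.4, 209.7])) [0.432 0.407 0.058]
orange (np.int32(161), array([244. , 196.3])) [0.468 0.317 0.058]
orange (np.int32(825), array([299.3, 227.2])) [0.382 0.167 0.058]
brass (np.int32(114), array([294.6, 162.8])) [0.551 0.177 0.094]
brass (np.int32(121), array([303.8, 194.1])) [0.465 0.153 0.094]
brass (np.int32(20), array([236.7, 193.4])) [0.469 0.33  0.094]
brass (np.int32(19), array([239.3, 204.4])) [0.439 0.322 0.094]
```

View pics/crop0.png

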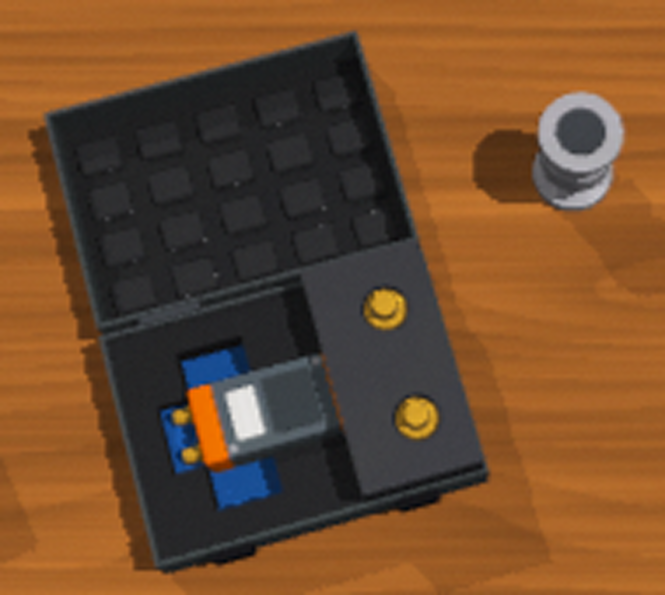

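The crop confirms it. The chosen manometer lies at crop (265,410) with its ports to the left, blue scoops at its sides at (213,365) and (245,485), the pale layer to the right carrying the adaptors at (385,308) and (417,417), and the valve at (580,150). Next I'll write a row planner and move the wrist camera over the case.

```bash
cat >> h.py <<'E'
from scipy.spatial.transform import Slerp
def Tool(F,phi,p):
    """tool with y closing perpendicular to horizontal dir F (deg); pointing down then turned phi deg towards F (about tool y). p = TCP"""
    a=np.radians(F); x=np.array([np.cos(a),np.sin(a),0]); z=np.array([0,0,-1.]); R0=np.stack([x,np.cross(z,x),z],1)
    T=np.eye(4); T[:3,:3]=R0@Ro.from_euler('y',phi,degrees=True).as_matrix(); T[:3,3]=p; return T
def tip(T,g):  # set so that grasp point = g
    T=T.copy(); T[:3,3]=np.array(g)+T[:3,:3]@[0,0,.019]; return T
def rows(T0,T1,n,op):
    s=Slerp([0,1],Ro.from_matrix([T0[:3,:3],T1[:3,:3]])); Rs=s(np.linspace(0,1,n+1)); ps=np.linspace(T0[:3,3],T1[:3,3],n+1); out=[]
    for i in range(n):
        d=Rs[i].inv().apply(ps[i+1]-ps[i]); r=np.degrees((Rs[i].inv()*Rs[i+1]).as_rotvec())
        out.append([op,[round(float(v),4) for v in d],[round(float(v),2) for v in r]])
    return out
def show(rs):
    for r in rs: print(str(r).replace(' ','')+',')
def st():
    s=status.get_state(); print('t',round(s['time'],2),'q',s['q'].round(2),'p',s['eef_pos'].round(4),'f',s['ft_force'].round(1),'w',round(s['gripper_width'],4),'gf',round(s['gripper_force'],1))
E
python3 - <<'E'
from h import *
show(rows(pose(),Tool(105.5,0,[.477,.3065,.20]),8,0.8))
E
```

```text
[0.8,[-0.0424,-0.0119,0.0023],[-0.01,0.0,6.74]],
[0.8,[-0.0435,-0.0068,0.0023],[-0.01,0.0,6.74]],
[0.8,[-0.044,-0.0017,0.0023],[-0.01,0.0,6.74]],
[0.8,[-0.0439,0.0035,0.0023],[-0.01,0.0,6.74]],
[0.8,[-0.0432,0.0086,0.0023],[-0.01,0.0,6.74]],
[0.8,[-0.0419,0.0136,0.0023],[-0.01,0.0,6.74]],
[0.8,[-0.04,0.0184,0.0023],[-0.01,0.0,6.74]],
[0.8,[-0.0375,0.023,0.0023],[-0.01,0.0,6.74]],
```

Request:
{"method": "play_rows", "body": {"plan": [[0.8,[-0.0424,-0.0119,0.002],[0,0,6.7]],[0.8,[-0.0435,-0.0068,0.002],[0,0,6.7]],[0.8,[-0.044,-0.0017,0.002],[0,0,6.7]],[0.8,[-0.044,0.0035,0.002],[0,0,6.7]],[0.8,[-0.043,0.0086,0.002],[0,0,6.7]],[0.8,[-0.042,0.0136,0.002],[0,0,6.7]],[0.8,[-0.04,0.0184,0.002],[0,0,6.7]],[0.8,[-0.0375,0.023,0.002],[0,0,6.7]],[0.8,[0,0,0],[0,0,0]],[0.8,[0,0,0],[0,0,0]]]}}

```text
time: 1.35
eef_pos: [0.4772, 0.3076, 0.2023]
tcp_rot: [-3.141, -0.0, 1.848]
ft_force: [0.0, -0.4, -0.1]
gripper_width: 0.0838
gripper_force: 0.0
```

Run:
```python
from h import *
st(); T=pose(); np.save("wT1.npy",T); im=imaging.camera("wrist"); cv2.imwrite("pics/w1.png",im[:,:,::-1])
```

```text
t 1.35 q [0.49 0.4  1.62 0.   1.12 0.21] p [0.4772 0.3076 0.2023] f [ 0.  -0.4 -0.1] w 0.0838 gf 0.0
```

View pics/w1.png

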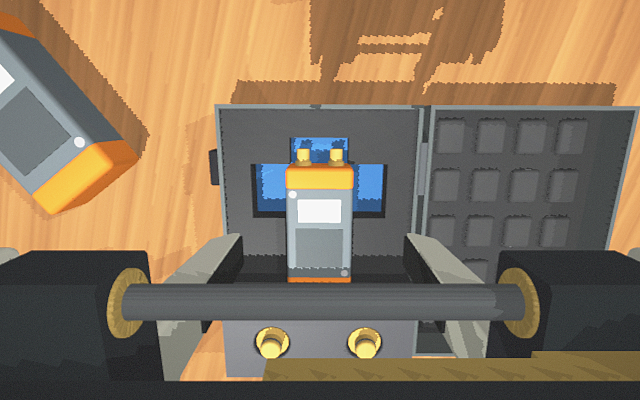

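The wrist view shows the manometer at pixels x 287–353, y 165–282, ports up at (304,157) and (336,157), blue scoops on both sides at (271,190) and (370,190), and the layer with the adaptors below. Now I'll measure it.

Run:
```python
from h import *
T=np.load("wT1.npy"); m=imaging.camera_model("wrist"); K=m["K"]; Tc=T@m["tool_from_camera"]
im=cv2.imread("pics/w1.png"); h=cv2.cvtColor(im,cv2.COLOR_BGR2HSV); H,S,V=[h[...,i].astype(int) for i in range(3)]
C=lambda p,z:cast(K,Tc,p,z)
b=(H>95)&(H<125)&(S>120); b[:130]=0; b[230:]=0; b[:,:240]=0; b[:,400:]=0
o=(H>5)&(H<22)&(S>120); o[:160]=0;o[200:]=0;o[:,:270]=0;o[:,365:]=0
# orange top-face left/right
for r in (178,184): 
    x=np.where(o[r])[0]; L,R=C((x.min()-.5,r),.058),C((x.max()+.5,r),.058); print('orange',r,x.min(),x.max(),L.round(4),R.round(4),np.linalg.norm(L-R).round(4),((L+R)/2).round(4))
for r in (195,205):
    x=np.where(b[r])[0]; L,R=C((x.min()-.5,r),.018),C((x.max()+.5,r),.018); xs=np.where(np.diff(x)>5)[0]
    print('blue',r,x.min(),x[xs],x[xs+1],x.max(),np.linalg.norm(L-R).round(4),((L+R)/2).round(4), 'in',C((x[xs][0]+.5,r),.044).round(4),C((x[xs+1][-1]-.5,r),.044).round(4))
# grey body sides lower down
g=cv2.cvtColor(im,cv2.COLOR_BGR2GRAY).astype(int)
for r in (230,250,262): print(r,g[r,280:296],g[r,345:360])
for c in (300,320,340): print(c,'rows',[(i,tuple(im[i,c])) for i in range(158,196,3)],[(i,tuple(im[i,c])) for i in range(272,286,2)])
for c in (262,378): print(c,[(i,tuple(im[i,c])) for i in range(158,168)],[(i,tuple(im[i,c])) for i in range(206,222,2)])
```

```text
orange 178 286 352 [0.4413 0.3095 0.058 ] [0.501  0.3264 0.058 ] 0.0621 [0.4712 0.318  0.058 ]
orange 184 286 352 [0.4427 0.304  0.058 ] [0.5027 0.321  0.058 ] 0.0623 [0.4727 0.3125 0.058 ]
blue 195 257 [285] [353] 381 0.1324 [0.4775 0.2936 0.018 ] in [0.4447 0.2903 0.044 ] [0.5078 0.3083 0.044 ]
blue 205 258 [285] [353] 380 0.1312 [0.4805 0.283  0.018 ] in [0.4472 0.2805 0.044 ] [0.5108 0.2986 0.044 ]
230 [104 102 102 103 109  64  64 140 173 189 194 193 195 191 195 167] [182 183 179 184 181 162 117  55  79 102 100  98  98 101  98]
250 [104 106 104 106 111  90  44 126 165 192 198 193 193 197 195 184] [184 180 184 180 172 149  85  78 103 104  98 100 103  99  98]
262 [ 54  50  49  55  53  51  28 108 156 186 197 200 196 201 203 186] [182 183 181 179 169 124  61  50  59  61  62  61  56  62  62]
300 rows [(158, (np.uint8(137), np.uint8(236), np.uint8(248))), (161, (np.uint8(99), np.uint8(184), np.uint8(225))), (164, (np.uint8(86), np.uint8(157), np.uint8(192))), (167, (np.uint8(35), np.uint8(96), np.uint8(177))), (170, (np.uint8(70), np.uint8(177), np.uint8(248))), (173, (np.uint8(87), np
[... 4101 characters left out ...]
int8(94), np.uint8(96))), (163, (np.uint8(76), np.uint8(86), np.uint8(92))), (164, (np.uint8(199), np.uint8(137), np.uint8(89))), (165, (np.uint8(232), np.uint8(155), np.uint8(86))), (166, (np.uint8(228), np.uint8(154), np.uint8(85))), (167, (np.uint8(227), np.uint8(155), np.uint8(87)))] [(206, (np.uint8(136), np.uint8(91), np.uint8(55))), (208, (np.uint8(136), np.uint8(90), np.uint8(54))), (210, (np.uint8(142), np.uint8(94), np.uint8(54))), (212, (np.uint8(49), np.uint8(45), np.uint8(44))), (214, (np.uint8(48), np.uint8(46), np.uint8(48))), (216, (np.uint8(47), np.uint8(46), np.uint8(48))), (218, (np.uint8(82), np.uint8(80), np.uint8(81))), (220, (np.uint8(96), np.uint8(94), np.uint8(95)))]
```

Run:
```python
from h import *
T=np.load("wT1.npy"); m=imaging.camera_model("wrist"); K=m["K"]; Tc=T@m["tool_from_camera"]
C=lambda p,z:cast(K,Tc,p,z)
a=C((319.2,181),.058); b=C((319.0,262),.058); d=a-b; print('mid',a.round(4),b.round(4),'yaw',np.degrees(np.arctan2(d[1],d[0])).round(2))
F=d/np.linalg.norm(d); F[2]=0
print('port edge',C((319.2,168.8),.058).round(4), 'origin by port',(C((319.2,168.8),.058)-.065*F).round(4))
s1=C((319,163.2),.044); s2=C((319,217.3),.044); print('scoop len',np.linalg.norm(s1-s2).round(4),'scoop mid',((s1+s2)/2).round(4),'cutout',((s1+s2)/2-.040*F).round(4))
for p in ((270,340),(364,340)): print('adaptor',C(p,.09).round(3))
# case lateral centre by scoop ends (z=.018) centred col
print('scoop lateral', C((319.2,200),.018).round(4))
```

```text
mid [0.4721 0.3153 0.058 ] [0.4939 0.2372 0.058 ] yaw 105.56
port edge [0.4691 0.3263 0.058 ] origin by port [0.4865 0.2636 0.058 ]
scoop len 0.054 scoop mid [0.4751 0.3034 0.044 ] cutout [0.4858 0.2649 0.044 ]
adaptor [0.467 0.162 0.09 ]
adaptor [0.553 0.186 0.09 ]
scoop lateral [0.4792 0.2884 0.018 ]
```

Run:
```python
from h import *
G=np.array([.4753,.3030,.041]); T=tip(Tool(105.56,-30,[0,0,0]),G); P=T.copy(); P[:3,3]-=T[:3,2]*.08
a=rows(pose(),P,5,0.8); show(a); show(rows(P,T,5,.8))
```

```text
[0.8,[0.0052,-0.0005,0.0217],[0.01,-6.0,0.07]],
[0.8,[0.0075,-0.0005,0.0211],[0.01,-6.0,0.07]],
[0.8,[0.0097,-0.0005,0.0202],[0.01,-6.0,0.07]],
[0.8,[0.0117,-0.0006,0.0191],[0.01,-6.0,0.07]],
[0.8,[0.0136,-0.0006,0.0177],[0.01,-6.0,0.07]],
[0.8,[0.0,-0.0,0.016],[0.0,0.0,0.0]],
[0.8,[0.0,-0.0,0.016],[0.0,0.0,0.0]],
[0.8,[-0.0,0.0,0.016],[0.0,0.0,0.0]],
[0.8,[0.0,-0.0,0.016],[0.0,0.0,0.0]],
[0.8,[0.0,-0.0,0.016],[0.0,0.0,0.0]],
```

Request:
{"method": "play_rows", "body": {"plan": [[0.8,[0.0052,-0.0005,0.0217],[0,-6,0.07]],[0.8,[0.0075,-0.0005,0.0211],[0,-6,0.07]],[0.8,[0.0097,-0.0005,0.0202],[0,-6,0.07]],[0.8,[0.0117,-0.0006,0.0191],[0,-6,0.07]],[0.8,[0.0136,-0.0006,0.0177],[0,-6,0.07]],[0.8,[0,0,0.015],[0,0,0]],[0.8,[0,0,0.015],[0,0,0]],[0.8,[0,0,0],[0,0,0]]]}}

```text
time: 2.4
eef_pos: [0.4722, 0.3163, 0.0678]
tcp_rot: [3.141, 0.523, 1.84]
ft_force: [0.7, -0.2, -0.2]
gripper_width: 0.0837
gripper_force: 0.0
```

Run:
```python
from h import *
st(); G=np.array([.4753,.3030,.041]); T=tip(Tool(105.56,-30,[0,0,0]),G); show(rows(pose(),T,5,.8))
```

```text
t 2.4 q [ 0.73  0.72  1.57 -0.51  1.16  0.74] p [0.4722 0.3163 0.0678] f [ 0.7 -0.2 -0.2] w 0.0837 gf 0.0
[0.8,[0.0003,-0.0001,0.0098],[-0.0,-0.01,-0.03]],
[0.8,[0.0003,-0.0001,0.0098],[-0.0,-0.01,-0.03]],
[0.8,[0.0003,-0.0001,0.0098],[-0.0,-0.01,-0.03]],
[0.8,[0.0003,-0.0001,0.0098],[-0.0,-0.01,-0.03]],
[0.8,[0.0003,-0.0001,0.0098],[-0.0,-0.01,-0.03]],
```

Request:
{"method": "play_rows", "body": {"plan": [[0.8,[0.0003,0,0.0098],[0,0,0]],[0.8,[0.0003,0,0.0098],[0,0,0]],[0.8,[0.0003,0,0.0098],[0,0,0]],[0.8,[0.0003,0,0.0098],[0,0,0]],[0.8,[0.0003,0,0.0098],[0,0,0]],[0.8,[0,0,0],[0,0,0]],[0.3,[0,0,0],[0,0,0]],[0.3,[0,0,0],[0,0,0]],[-1,[0,0,0],[0,0,0]],[-1,[0,0,0],[0,0,0]],[-1,[0,0,0],[0,0,0]]], "squeeze": 20}}

```text
time: 3.78
eef_pos: [0.4783, 0.2953, 0.025]
tcp_rot: [3.14, 0.523, 1.84]
ft_force: [-2.2, 2.3, 4.8]
gripper_width: 0.0643
gripper_force: 20.0
```

Run:
```python
from h import *
st()
```

```text
t 3.77 q [ 0.7   0.77  1.61 -0.55  1.07  0.77] p [0.4783 0.2953 0.025 ] f [-2.2  2.3  4.8] w 0.0643 gf 20.0
```

```bash
cat >> h.py <<'E'
def tilt(T0,piv,F,th,draw=0,up=0):
    a=np.radians(F); f=np.array([np.cos(a),np.sin(a),0]); ax=np.cross(f,[0,0,1])  # F->up
    R=Ro.from_rotvec(ax*np.radians(th)).as_matrix(); T=T0.copy(); T[:3,:3]=R@T0[:3,:3]; T[:3,3]=piv+R@(T0[:3,3]-piv)+f*draw+np.array([0,0,up]); return T
def chain(Ts,op):
    o=[]
    for A,B in zip(Ts,Ts[1:]): o+=rows(A,B,1,op)
    return o
E
python3 - <<'E'
from h import *
T0=pose(); np.save("Tg.npy",T0); piv=np.array([.5034,.2019,.018])
S=[(0,0,0),(2,.3,.2),(4,.7,.3),(6,1.1,.3),(8,1.5,.3),(10,2,.3),(12,2.5,.3),(13,3,.3),(14.5,5,.3),(16,7,.4),(18,10,.5),(20,13,.5),(22.5,17,.7),(25,21,1)]
show(chain([tilt(T0,piv,105.56,t,d/1e3,u/1e3) for t,d,u in S],-1))
E
```

```text
[-1,[-0.0018,0.0,-0.0031],[0.0,2.0,0.0]],
[-1,[-0.0016,0.0,-0.003],[0.0,2.0,0.0]],
[-1,[-0.0016,0.0,-0.0029],[0.0,2.0,0.0]],
[-1,[-0.0016,0.0,-0.0029],[0.0,2.0,0.0]],
[-1,[-0.0015,0.0,-0.003],[0.0,2.0,0.0]],
[-1,[-0.0015,0.0,-0.0029],[0.0,2.0,0.0]],
[-1,[-0.0005,0.0,-0.0015],[0.0,1.0,0.0]],
[-1,[0.0005,0.0,-0.0027],[0.0,1.5,0.0]],
[-1,[0.0004,0.0,-0.0027],[0.0,1.5,0.0]],
[-1,[0.0009,0.0,-0.0036],[0.0,2.0,0.0]],
[-1,[0.001,0.0,-0.0034],[0.0,2.0,0.0]],
[-1,[0.0015,0.0,-0.0043],[0.0,2.5,0.0]],
[-1,[0.0015,0.0,-0.0043],[0.0,2.5,0.0]],
```

Request:
{"method": "play_rows", "body": {"plan": [[-1,[-0.0018,0,-0.0031],[0,2,0]],[-1,[-0.0016,0,-0.003],[0,2,0]],[-1,[-0.0016,0,-0.0029],[0,2,0]],[-1,[0,0,0],[0,0,0]]]}}

```text
time: 4.28
eef_pos: [0.4787, 0.2946, 0.0355]
tcp_rot: [3.139, 0.418, 1.839]
ft_force: [-0.1, 0.3, -3.2]
gripper_width: 0.064
gripper_force: 20.0
```

Request:
{"method": "play_rows", "body": {"plan": [[-1,[-0.0016,0,-0.0029],[0,2,0]],[-1,[-0.0015,0,-0.003],[0,2,0]],[-1,[-0.0015,0,-0.0029],[0,2,0]],[-1,[-0.0005,0,-0.0015],[0,1,0]],[-1,[0,0,0],[0,0,0]]]}}

```text
time: 4.9
eef_pos: [0.4788, 0.2938, 0.0467]
tcp_rot: [3.14, 0.296, 1.84]
ft_force: [0.3, 0.5, -4.0]
gripper_width: 0.0638
gripper_force: 20.0
```

Run:
```python
from h import *
st(); im=imaging.camera("scene"); cv2.imwrite("pics/s1.png",cv2.resize(im[190:380,240:440,::-1],None,fx=3,fy=3,interpolation=cv2.INTER_CUBIC))
T=pose(); d=Tool(105.56,-30,[0,0,0]); print(np.degrees((Ro.from_matrix(d[:3,:3]).inv()*Ro.from_matrix(T[:3,:3])).as_rotvec()).round(2))
```

```text
t 4.9 q [ 0.6   0.66  1.67 -0.35  0.94  0.56] p [0.4788 0.2938 0.0467] f [ 0.3  0.5 -4. ] w 0.0638 gf 20.0
[-0.06 13.    0.1 ]
```

View pics/s1.png

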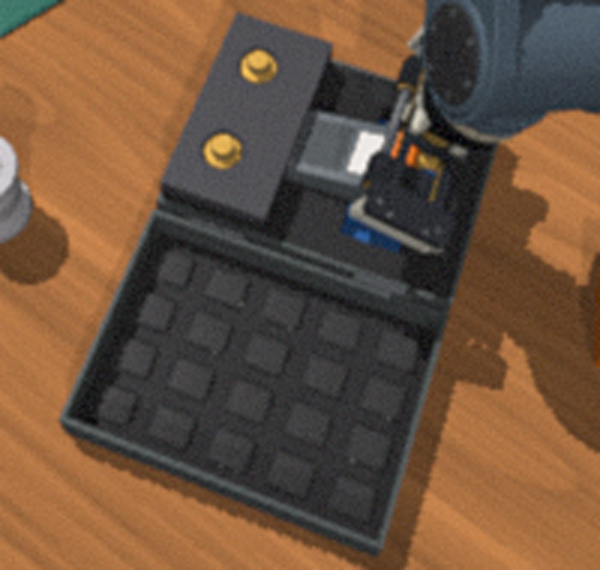

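The manometer's grey back, crop (340,150), is raised at the gripper end, the foot is still under the layer, and the adaptors at (258,67) and (222,150) haven't moved. Forces are low, so I'll carry on drawing it out.

Request:
{"method": "play_rows", "body": {"plan": [[-1,[0.0005,0,-0.0027],[0,1.5,0]],[-1,[0.0004,0,-0.0027],[0,1.5,0]],[-1,[0.0009,0,-0.0036],[0,2,0]],[-1,[0.001,0,-0.0034],[0,2,0]],[-1,[0.0015,0,-0.0043],[0,2.5,0]],[-1,[0.0015,0,-0.0043],[0,2.5,0]],[-1,[0,0,0],[0,0,0]]], "squeeze": 30}}

```text
time: 5.82
eef_pos: [0.4763, 0.3034, 0.0663]
tcp_rot: [3.139, 0.087, 1.841]
ft_force: [0.5, 0.0, -2.7]
gripper_width: 0.0639
gripper_force: 30.0
```

Run:
```python
from h import *
st()
T0=np.load("Tg.npy"); piv=np.array([.5034,.2019,.018])
S=[(25,21,1),(28,26,2),(31,32,3),(35,40,6),(40,46,10),(46,50,18),(52,52,28),(58,53,40),(64,53,55),(70,53,72),(76,53,90)]
Ts=[pose()]+[tilt(T0,piv,105.56,t,d/1e3,u/1e3) for t,d,u in S[1:]]
show(chain(Ts,-1)); np.save("T76.npy",Ts[-1]); print(Ts[-1][:3,3])
```

```text
t 5.83 q [ 0.53  0.59  1.71 -0.11  0.87  0.33] p [0.4763 0.3034 0.0663] f [ 0.5  0.  -2.7] w 0.0639 gf 30.0
[-1,[0.0026,-0.0002,-0.0055],[0.08,2.97,-0.01]],
[-1,[0.003,0.0,-0.0053],[0.0,3.0,0.0]],
[-1,[0.0041,0.0,-0.0083],[0.01,4.0,0.0]],
[-1,[0.0013,0.0,-0.0103],[0.01,5.0,0.0]],
[-1,[-0.0008,0.0,-0.0153],[0.01,6.0,0.01]],
[-1,[-0.0014,0.0,-0.0172],[0.01,6.0,0.01]],
[-1,[-0.0007,0.0,-0.0188],[0.01,6.0,0.01]],
[-1,[0.0009,0.0,-0.0213],[0.01,6.0,0.01]],
[-1,[0.0034,0.0,-0.0222],[0.01,6.0,0.01]],
[-1,[0.0054,0.0,-0.0219],[0.01,6.0,0.01]],
[0.4855716  0.26919984 0.20353592]
```

Run:
```python
from h import *
T0=np.load("Tg.npy"); piv=np.array([.5034,.2019,.018])
S=[(28,27,2),(31,34,3),(35,43,6),(40,53,10),(46,62,18),(52,70,28),(58,75,40),(64,78,55),(70,80,72),(76,80,90)]
Ts=[pose()]+[tilt(T0,piv,105.56,t,d/1e3,u/1e3) for t,d,u in S]
show(chain(Ts,-1))
```

```text
[-1,[0.0036,-0.0002,-0.0056],[0.08,2.97,-0.01]],
[-1,[0.004,-0.0,-0.0054],[0.0,3.0,0.0]],
[-1,[0.0051,-0.0,-0.0083],[0.01,4.0,0.0]],
[-1,[0.0053,0.0,-0.0099],[0.01,5.0,0.0]],
[-1,[0.0041,0.0,-0.0144],[0.01,6.0,0.01]],
[-1,[0.0043,0.0,-0.0155],[0.01,6.0,0.01]],
[-1,[0.003,0.0,-0.0173],[0.01,6.0,0.01]],
[-1,[0.0036,0.0,-0.0199],[0.01,6.0,0.01]],
[-1,[0.005,0.0,-0.0211],[0.01,6.0,0.01]],
[-1,[0.0054,0.0,-0.0219],[0.01,6.0,0.01]],
```

Request:
{"method": "play_rows", "body": {"plan": [[-1,[0.0036,0,-0.0056],[0,3,0]],[-1,[0.004,0,-0.0054],[0,3,0]],[-1,[0.0051,0,-0.0083],[0,4,0]],[-1,[0.0053,0,-0.0099],[0,5,0]],[-1,[0.0041,0,-0.0144],[0,6,0]],[-1,[0,0,0],[0,0,0]]], "squeeze": 35}}

```text
time: 6.58
eef_pos: [0.4713, 0.3213, 0.1103]
tcp_rot: [3.139, -0.278, 1.84]
ft_force: [0.2, -0.4, -3.8]
gripper_width: 0.0641
gripper_force: 35.0
```

Request:
{"method": "play_rows", "body": {"plan": [[-1,[0.0043,0,-0.0155],[0,6,0]],[-1,[0.003,0,-0.0173],[0,6,0]],[-1,[0.0036,0,-0.0199],[0,6,0]],[-1,[0.005,0,-0.0211],[0,6,0]],[-1,[0.0054,0,-0.0219],[0,6,0]],[-1,[0,0,0],[0,0,0]]], "squeeze": 45}}

```text
time: 7.32
eef_pos: [0.4782, 0.2945, 0.2021]
tcp_rot: [-3.14, -0.8, 1.839]
ft_force: [-0.2, 0.9, -3.5]
gripper_width: 0.0633
gripper_force: 45.0
```

Run:
```python
from h import *
st(); T=pose(); im=imaging.camera("wrist"); np.save("wT2.npy",T); cv2.imwrite("pics/w2.png",im[:,:,::-1])
```

```text
t 7.33 q [ 0.1   0.46  1.77  0.85  1.23 -0.59] p [0.4782 0.2945 0.2021] f [-0.2  0.9 -3.5] w 0.0633 gf 45.0
```

View pics/w2.png

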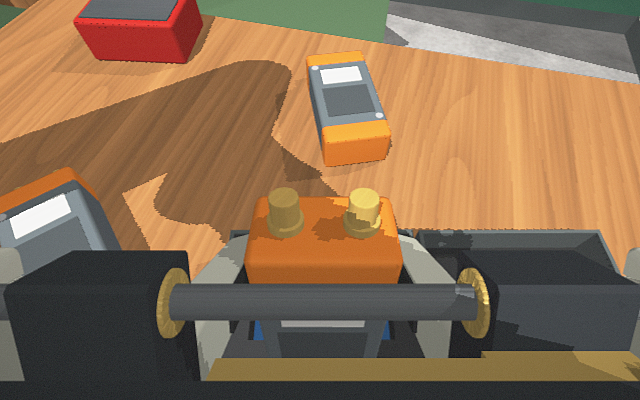

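The manometer is held firmly. Its port face runs from about row 200 (far edge) to row 262 (near edge), which puts it 31° from the tool against the 30° expected, so it hasn't slipped. Now I'll get the mat frame, the valve position and the carry path.

Run:
```python
from h import *
im=cv2.imread("pics/top0.png"); h=cv2.cvtColor(im,cv2.COLOR_BGR2HSV); H,S=h[...,0],h[...,1]
c=max(cv2.findContours(((H>70)&(H<90)&(S>120)).astype(np.uint8),0,1)[0],key=cv2.contourArea)
q=cv2.approxPolyDP(c,6,True)[:,0]; P=np.array([ray("top",p,.004) for p in q]); print(q.tolist(),P.round(3).tolist(),P.mean(0).round(4))
for a,b in zip(P,np.roll(P,-1,0)): d=b-a; print(np.linalg.norm(d).round(3),np.degrees(np.arctan2(d[1],d[0])).round(1))
print('valve',ray("top",(351,112),.09).round(3))
F=74.; V=Tool(F,60,[0,0,0]); f=np.array([np.cos(np.radians(F)),np.sin(np.radians(F)),0])
Sc=P.mean(0)+f*0.0; g=Sc.copy(); g[2]=.004+.065+.0413; g-=f*.0035
E_=tip(V,g); np.save("Tst.npy",E_); A=E_.copy(); A[2,3]+=.09; B=pose(); B[2,3]+=.06
M=tip(Tool(90,60,[0,0,0]),[.55,.06,.27])
st()
print('up+');show(rows(pose(),B,3,-1)); 
print('M');show(rows(B,M,6,-1)); print('A');show(rows(M,A,6,-1)); print(A[:3,3],E_[:3,3])
```

```text
[[400, 133], [383, 204], [473, 228], [487, 155]] [[0.666, -0.131, 0.004], [0.453, -0.071, 0.004], [0.381, -0.323, 0.004], [0.596, -0.383, 0.004]] [ 0.5239 -0.2269  0.004 ]
0.222 164.3
0.262 -105.9
0.223 -15.7
0.262 74.4
valve [0.697 0.021 0.09 ]
t 7.38 q [ 0.11  0.46  1.77  0.85  1.23 -0.59] p [0.4778 0.2951 0.2018] f [-0.   0.9 -3.6] w 0.0638 gf 45.0
up+
[-1,[0.0143,-0.0,-0.014],[0.0,0.0,0.0]],
[-1,[0.0143,-0.0,-0.014],[0.0,0.0,0.0]],
[-1,[0.0143,-0.0,-0.014],[0.0,0.0,0.0]],
M
[-1,[-0.0269,0.0019,-0.0273],[-2.07,2.36,1.55]],
[-1,[-0.0257,0.0036,-0.0283],[-2.07,2.36,1.55]],
[-1,[-0.0244,0.0053,-0.0292],[-2.07,2.36,1.55]],
[-1,[-0.023,0.007,-0.0299],[-2.07,2.36,1.55]],
[-1,[-0.0215,0.0087,-0.0306],[-2.07,2.36,1.55]],
[-1,[-0.02,0.0104,-0.0311],[-2.07,2.36,1.55]],
A
[-1,[-0.0343,-0.0037,-0.0362],[-2.31,0.0,1.33]],
[-1,[-0.0344,-0.0015,-0.0363],[-2.31,0.0,1.33]],
[-1,[-0.0344,0.0008,-0.0363],[-2.31,0.0,1.33]],
[-1,[-0.0343,0.003,-0.0362],[-2.31,-0.0,1.33]],
[-1,[-0.0342,0.0053,-0.0361],[-2.31,0.0,1.33]],
[-1,[-0.0341,0.0075,-0.0358],[-2.31,-0.0,1.33]],
[ 0.52750486 -0.21448648  0.1908    ] [ 0.52750486 -0.21448648  0.1008    ]
```

Request:
{"method": "play_rows", "body": {"plan": [[-1,[0.0143,0,-0.014],[0,0,0]],[-1,[0.0143,0,-0.014],[0,0,0]],[-1,[0.0143,0,-0.014],[0,0,0]],[-1,[-0.0269,0.0019,-0.0273],[-2.1,2.4,1.55]],[-1,[-0.0257,0.0036,-0.0283],[-2.1,2.4,1.55]],[-1,[-0.0244,0.0053,-0.0292],[-2.1,2.4,1.55]],[-1,[-0.023,0.007,-0.0299],[-2.1,2.4,1.55]],[-1,[-0.0215,0.0087,-0.0306],[-2.1,2.4,1.55]],[-1,[-0.02,0.0104,-0.0311],[-2.1,2.4,1.55]],[-1,[0,0,0],[0,0,0]]]}}

```text
time: 8.62
eef_pos: [0.5509, 0.0742, 0.2608]
tcp_rot: [3.135, -1.056, 1.571]
ft_force: [-0.1, -0.2, -3.2]
gripper_width: 0.0637
gripper_force: 45.0
```

Run:
```python
from h import *
st(); A=np.load("Tst.npy"); A[2,3]+=.09; show(rows(pose(),A,7,-1))
```

```text
t 8.62 q [-0.38  0.51  1.68  0.95  1.54 -0.71] p [0.5509 0.0742 0.2608] f [-0.1 -0.2 -3.2] w 0.0637 gf 45.0
[-1,[-0.029,-0.0032,-0.031],[-1.94,-0.07,1.14]],
[-1,[-0.0291,-0.0015,-0.031],[-1.94,-0.07,1.14]],
[-1,[-0.0292,0.0001,-0.031],[-1.94,-0.07,1.14]],
[-1,[-0.0292,0.0017,-0.0309],[-1.94,-0.07,1.14]],
[-1,[-0.0292,0.0033,-0.0308],[-1.94,-0.07,1.14]],
[-1,[-0.0291,0.0049,-0.0306],[-1.94,-0.07,1.14]],
[-1,[-0.0291,0.0066,-0.0304],[-1.94,-0.07,1.14]],
```

Request:
{"method": "play_rows", "body": {"plan": [[-1,[-0.029,-0.0032,-0.031],[-1.94,-0.07,1.14]],[-1,[-0.0291,-0.0015,-0.031],[-1.94,-0.07,1.14]],[-1,[-0.0292,0.0001,-0.031],[-1.94,-0.07,1.14]],[-1,[-0.0292,0.0017,-0.0309],[-1.94,-0.07,1.14]],[-1,[-0.0292,0.0033,-0.0308],[-1.94,-0.07,1.14]],[-1,[-0.0291,0.0049,-0.0306],[-1.94,-0.07,1.14]],[-1,[-0.0291,0.0066,-0.0304],[-1.94,-0.07,1.14]],[-1,[0,0,0],[0,0,0]],[-1,[0,0,0],[0,0,0]]]}}

```text
time: 9.75
eef_pos: [0.5279, -0.2113, 0.1908]
tcp_rot: [-3.141, -1.048, 1.295]
ft_force: [0.7, 0.3, -2.9]
gripper_width: 0.0637
gripper_force: 45.0
```

Run:
```python
from h import *
st(); E_=np.load("Tst.npy"); A=E_.copy(); A[2,3]+=.004; show(rows(pose(),A,5,-1))
im=imaging.camera("scene"); cv2.imwrite("pics/s2.png",cv2.resize(im[60:260,130:400,::-1],None,fx=2.9,fy=2.9,interpolation=cv2.INTER_CUBIC))
```

```text
t 9.75 q [-0.84  0.71  1.52  0.83  1.63 -0.83] p [ 0.5279 -0.2113  0.1908] f [ 0.7  0.3 -2.9] w 0.0637 gf 45.0
[-1,[-0.0152,0.0001,0.008],[-0.04,-0.0,0.02]],
[-1,[-0.0152,0.0001,0.008],[-0.04,-0.0,0.02]],
[-1,[-0.0152,0.0001,0.008],[-0.04,-0.0,0.02]],
[-1,[-0.0152,0.0001,0.008],[-0.04,-0.0,0.02]],
[-1,[-0.0152,0.0001,0.008],[-0.04,-0.0,0.02]],
```

View pics/s2.png

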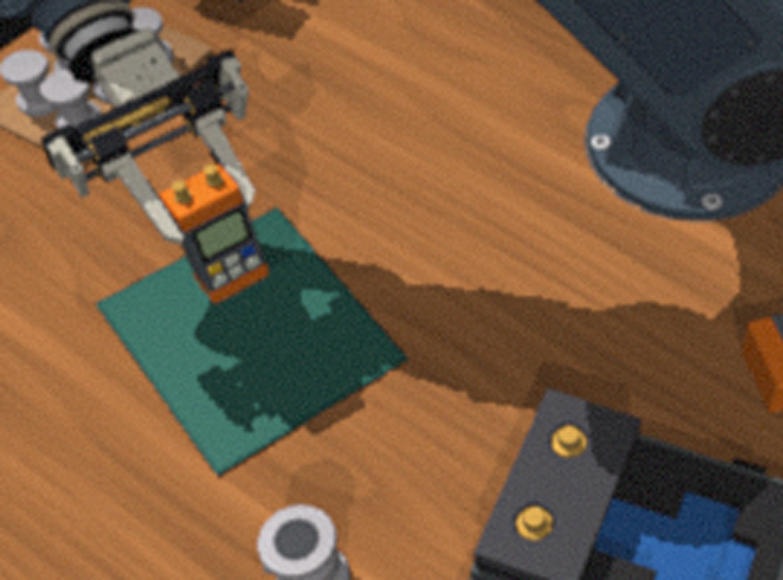

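The manometer hangs upright over the mat, crop (225,235), with its display facing the case side. The valve at (300,540) and the adaptors at (568,440) and (533,522) are untouched. Lowering it now.

Request:
{"method": "play_rows", "body": {"plan": [[-1,[-0.0152,0,0.008],[0,0,0]],[-1,[-0.0152,0,0.008],[0,0,0]],[-1,[-0.0152,0,0.008],[0,0,0]],[-1,[-0.0152,0,0.008],[0,0,0]],[-1,[-0.0134,0,0.008],[0,0,0]],[-1,[0,0,0],[0,0,0]],[-1,[-0.0013,0,0.0008],[0,0,0]],[-1,[-0.0013,0,0.0008],[0,0,0]],[-1,[0,0,0],[0,0,0]]]}}

```text
time: 10.92
eef_pos: [0.527, -0.2145, 0.103]
tcp_rot: [-3.141, -1.048, 1.294]
ft_force: [-0.1, 0.3, -2.9]
gripper_width: 0.0636
gripper_force: 45.0
```

Request:
{"method": "play_rows", "body": {"plan": [[-1,[-0.0013,0,0.0008],[0,0,0]],[-1,[0,0,0],[0,0,0]]]}}

```text
time: 11.18
eef_pos: [0.5269, -0.2144, 0.1012]
tcp_rot: [-3.14, -1.048, 1.293]
ft_force: [0.6, 0.8, -2.9]
gripper_width: 0.064
gripper_force: 45.0
```

Request:
{"method": "play_rows", "body": {"plan": [[-1,[-0.0009,0,0.0005],[0,0,0]],[-1,[0,0,0],[0,0,0]]]}}

```text
time: 11.42
eef_pos: [0.5269, -0.2144, 0.1002]
tcp_rot: [-3.141, -1.048, 1.293]
ft_force: [-0.5, -1.2, -4.0]
gripper_width: 0.0636
gripper_force: 45.0
```

Request:
{"method": "play_rows", "body": {"plan": [[-1,[-0.0009,0,0.0005],[0,0,0]],[-1,[0,0,0],[0,0,0]]]}}

```text
time: 11.68
eef_pos: [0.5268, -0.2145, 0.1001]
tcp_rot: [-3.142, -1.049, 1.294]
ft_force: [-2.8, -0.6, 5.3]
gripper_width: 0.0637
gripper_force: 45.0
```

Request:
{"method": "play_rows", "body": {"plan": [[-1,[0,0,0],[0,0,0]],[-1,[0,0,0],[0,0,0]]], "squeeze": 5}}

```text
time: 11.92
eef_pos: [0.5267, -0.2143, 0.0999]
tcp_rot: [-3.14, -1.049, 1.294]
ft_force: [-3.8, -0.8, 5.8]
gripper_width: 0.0641
gripper_force: 5.0
```

Request:
{"method": "play_rows", "body": {"plan": [[0.45,[0,0,0],[0,0,0]],[0.5,[0,0,0],[0,0,0]],[0.5,[0,0,0],[0,0,0]]]}}

```text
time: 12.3
eef_pos: [0.5269, -0.2144, 0.0991]
tcp_rot: [-3.141, -1.048, 1.293]
ft_force: [-0.2, -0.3, 0.1]
gripper_width: 0.0698
gripper_force: 0.0
```

Run:
```python
from h import *
st(); T=pose(); np.save("wT3.npy",T); im=imaging.camera("wrist"); cv2.imwrite("pics/w3.png",im[:,:,::-1])
```

```text
t 12.3 q [-0.84  0.85  1.53  0.82  1.53 -0.94] p [ 0.5269 -0.2144  0.0991] f [-0.2 -0.3  0.1] w 0.0698 gf 0.0
```

View pics/w3.png

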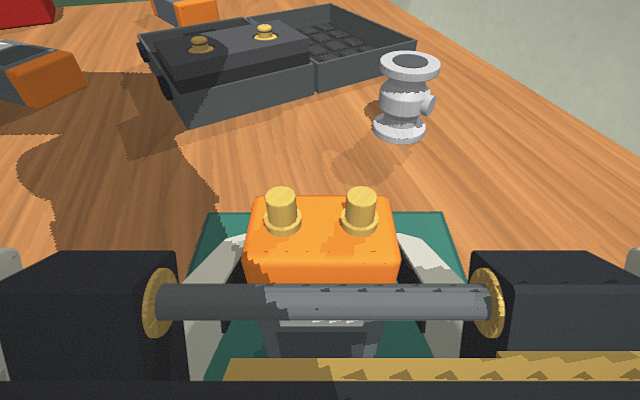

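The manometer stands free on its foot. Its port face spans x 246–400 and y 198–260, the fingers are off both sides, and the valve at (405,100) and the adaptors are upright. Next I'll back off and go over the top to the display side.

Run:
```python
from h import *
T=np.load("wT3.npy"); m=imaging.camera_model("wrist"); K=m["K"]; Tc=T@m["tool_from_camera"]
c=np.array([cast(K,Tc,p,.134) for p in ((256,198),(389,197),(400,259),(246,260))]); print(c.round(4).tolist(),c.mean(0).round(4))
for i in range(4): d=c[(i+1)%4]-c[i]; print(np.linalg.norm(d).round(4),np.degrees(np.arctan2(d[1],d[0])).round(1))
F=74.; f=np.array([np.cos(np.radians(F)),np.sin(np.radians(F)),0])
S=np.array([.5235,-.227,0]); S[2]=.081; g=S+f*.006
G=tip(Tool(F,-55,[0,0,0]),g); P=G.copy(); P[:3,3]-=P[:3,2]*.09; np.save("G2.npy",G)
B=pose(); B[:3,3]-=B[:3,2]*.1
Q=tip(Tool(F,0,[0,0,0]),S+[0,0,.20])
print('B');show(rows(pose(),B,3,.8)); print('Q');show(rows(B,Q,7,.8)); print('P');show(rows(Q,P,7,.8))
```

```text
[[0.4995, -0.2055, 0.134], [0.5578, -0.2215, 0.134], [0.5477, -0.2546, 0.134], [0.4911, -0.239, 0.134]] [ 0.524  -0.2301  0.134 ]
0.0605 -15.3
0.0347 -107.0
0.0587 164.5
0.0345 75.9
B
[0.8,[-0.0,-0.0,-0.0333],[0.0,0.0,0.0]],
[0.8,[0.0,0.0,-0.0333],[0.0,0.0,0.0]],
[0.8,[0.0,-0.0,-0.0333],[0.0,0.0,0.0]],
Q
[0.8,[0.0192,0.0,0.0011],[-0.01,-8.58,0.02]],
[0.8,[0.0192,0.0,-0.0018],[-0.01,-8.58,0.02]],
[0.8,[0.0187,-0.0,-0.0047],[-0.01,-8.58,0.02]],
[0.8,[0.0178,-0.0,-0.0074],[-0.01,-8.58,0.02]],
[0.8,[0.0165,-0.0,-0.01],[-0.01,-8.58,0.02]],
[0.8,[0.0148,-0.0,-0.0123],[-0.01,-8.58,0.02]],
[0.8,[0.0128,-0.0,-0.0144],[-0.01,-8.58,0.02]],
P
[0.8,[0.0092,0.0,0.02],[0.0,-7.86,0.0]],
[0.8,[0.0118,-0.0,0.0186],[-0.0,-7.86,0.0]],
[0.8,[0.0143,0.0,0.0168],[0.0,-7.86,-0.0]],
[0.8,[0.0164,-0.0,0.0147],[-0.0,-7.86,-0.0]],
[0.8,[0.0183,0.0,0.0123],[0.0,-7.86,0.0]],
[0.8,[0.0198,-0.0,0.0097],[0.0,-7.86,0.0]],
[0.8,[0.0209,0.0,0.0069],[-0.0,-7.86,-0.0]],
```

Request:
{"method": "play_rows", "body": {"plan": [[0.8,[0,0,0],[0,0,0]],[0.8,[0,0,-0.0333],[0,0,0]],[0.8,[0,0,-0.0333],[0,0,0]],[0.8,[0,0,-0.0333],[0,0,0]],[0.8,[0.0192,0,0.0011],[0,-8.6,0]],[0.8,[0.0192,0,-0.0018],[0,-8.6,0]],[0.8,[0.0187,0,-0.0047],[0,-8.6,0]],[0.8,[0.0178,0,-0.0074],[0,-8.6,0]],[0.8,[0.0165,0,-0.01],[0,-8.6,0]],[0.8,[0.0148,0,-0.0123],[0,-8.6,0]],[0.8,[0.0128,0,-0.0144],[0,-8.6,0]],[0.8,[0,0,0],[0,0,0]]]}}

```text
time: 13.85
eef_pos: [0.5245, -0.2249, 0.2635]
tcp_rot: [3.139, 0.004, 1.298]
ft_force: [0.6, 1.0, 1.1]
gripper_width: 0.0838
gripper_force: 0.0
```

Run:
```python
from h import *
st(); P=np.load("G2.npy"); P[:3,3]-=P[:3,2]*.09; show(rows(pose(),P,7,.8))
```

```text
t 13.85 q [-0.49  0.35  1.54 -0.    1.25 -0.21] p [ 0.5245 -0.2249  0.2635] f [0.6 1.  1.1] w 0.0838 gf 0.0
[0.8,[0.0089,-0.0,0.0202],[0.04,-7.83,0.04]],
[0.8,[0.0116,-0.0,0.0188],[0.04,-7.83,0.04]],
[0.8,[0.014,-0.0,0.0171],[0.04,-7.83,0.04]],
[0.8,[0.0162,-0.0,0.015],[0.04,-7.83,0.04]],
[0.8,[0.0181,-0.0,0.0127],[0.04,-7.83,0.04]],
[0.8,[0.0197,-0.0,0.0101],[0.04,-7.83,0.04]],
[0.8,[0.0209,-0.0,0.0073],[0.04,-7.83,0.04]],
```

Request:
{"method": "play_rows", "body": {"plan": [[0.8,[0.0089,0,0.0202],[0,-7.85,0]],[0.8,[0.0116,0,0.0188],[0,-7.85,0]],[0.8,[0.014,0,0.0171],[0,-7.85,0]],[0.8,[0.0162,0,0.015],[0,-7.85,0]],[0.8,[0.0181,0,0.0127],[0,-7.85,0]],[0.8,[0.0197,0,0.0101],[0,-7.85,0]],[0.8,[0.0209,0,0.0073],[0,-7.85,0]],[0.8,[0,0,0],[0,0,0]]]}}

```text
time: 14.85
eef_pos: [0.5385, -0.1669, 0.1162]
tcp_rot: [-3.125, 0.962, 1.308]
ft_force: [0.2, 0.3, 0.6]
gripper_width: 0.0835
gripper_force: 0.0
```

Run:
```python
from h import *
st(); T=pose(); G=np.load("G2.npy"); show(rows(T,G,6,.8)); np.save("wT4.npy",T); im=imaging.camera("wrist"); cv2.imwrite("pics/w4.png",im[:,:,::-1])
```

```text
t 14.85 q [ 0.01  0.74  1.64 -0.95  1.32  0.8 ] p [ 0.5385 -0.1669  0.1162] f [0.2 0.3 0.6] w 0.0835 gf 0.0
[0.8,[-0.0005,0.0004,0.0142],[-0.03,0.02,0.09]],
[0.8,[-0.0005,0.0004,0.0142],[-0.03,0.02,0.09]],
[0.8,[-0.0005,0.0004,0.0142],[-0.03,0.02,0.09]],
[0.8,[-0.0005,0.0004,0.0142],[-0.03,0.02,0.09]],
[0.8,[-0.0005,0.0004,0.0142],[-0.03,0.02,0.09]],
[0.8,[-0.0005,0.0004,0.0142],[-0.03,0.02,0.09]],
```

View pics/w4.png

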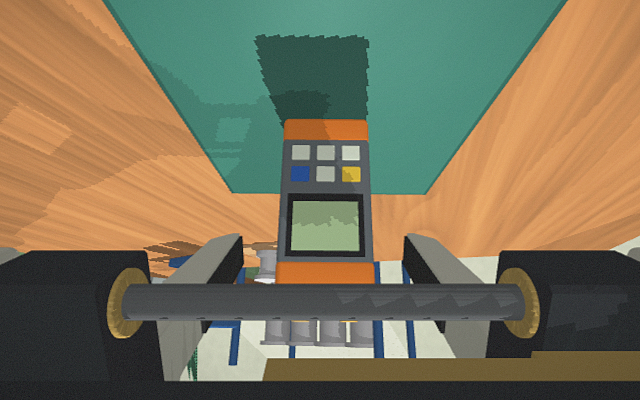

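The display faces the gripper. The housing spans x 279–373, centred between the finger tips at 240 and 408, and the foot is on the mat at (326,130). Closing in and grasping.

Request:
{"method": "play_rows", "body": {"plan": [[0.8,[-0.0005,0.0003,0.0142],[0,0,0.1]],[0.8,[-0.0005,0.0003,0.0142],[0,0,0.1]],[0.8,[-0.0005,0.0003,0.0142],[0,0,0.1]],[0.8,[-0.0005,0.0003,0.0142],[0,0,0.1]],[0.8,[-0.0005,0.0003,0.0142],[0,0,0.1]],[0.8,[-0.0005,0.0003,0.0142],[0,0,0.1]],[0.8,[0,0,0],[0,0,0]],[0.5,[0,0,0],[0,0,0]],[0.45,[0,0,0],[0,0,0]],[-1,[0,0,0],[0,0,0]],[-1,[0,0,0],[0,0,0]]], "squeeze": 20}}

```text
time: 16.27
eef_pos: [0.5223, -0.2365, 0.074]
tcp_rot: [3.128, 0.962, 1.277]
ft_force: [-2.5, 2.8, 3.4]
gripper_width: 0.0641
gripper_force: 20.0
```

Request:
{"method": "play_rows", "body": {"plan": [[-1,[0,0,0],[0,0,0]],[-1,[0,0,0],[0,0,0]]], "squeeze": 45}}

```text
time: 16.52
eef_pos: [0.5224, -0.2366, 0.074]
tcp_rot: [3.128, 0.962, 1.276]
ft_force: [-3.3, 4.3, 5.0]
gripper_width: 0.0636
gripper_force: 45.0
```

Run:
```python
from h import *
st(); T0=pose(); np.save("T2.npy",T0)
F=74.; f=np.array([np.cos(np.radians(F)),np.sin(np.radians(F)),0])
C0=np.array([.524,-.228,.069])  # manometer centre standing
# lift 60mm, rotate 90 about centre, centre -> mat centre -0.02F
L=T0.copy(); L[2,3]+=.06
print('lift');show(rows(T0,L,3,-1))
Cl=C0+[0,0,.06]; Ts=[tilt(L,Cl,F,9*i,-.0*i,0) for i in range(11)]
print('rot');show(chain(Ts,-1)); E=Ts[-1]; print(E[:3,3]); np.save("E2.npy",E)
```

```text
t 16.52 q [-0.11  0.79  1.69 -1.05  1.2   0.87] p [ 0.5224 -0.2366  0.074 ] f [-3.3  4.3  5. ] w 0.0636 gf 45.0
lift
[-1,[-0.0164,0.0002,-0.0114],[0.0,0.0,0.0]],
[-1,[-0.0164,0.0002,-0.0114],[0.0,0.0,0.0]],
[-1,[-0.0164,0.0002,-0.0114],[0.0,0.0,0.0]],
rot
[-1,[0.0008,-0.0,0.0014],[0.08,9.0,0.01]],
[-1,[0.0008,-0.0,0.0014],[0.08,9.0,0.01]],
[-1,[0.0008,-0.0,0.0014],[0.08,9.0,0.01]],
[-1,[0.0008,-0.0,0.0014],[0.08,9.0,0.01]],
[-1,[0.0008,-0.0,0.0014],[0.08,9.0,0.01]],
[-1,[0.0008,-0.0,0.0014],[0.08,9.0,0.01]],
[-1,[0.0008,-0.0,0.0014],[0.08,9.0,0.01]],
[-1,[0.0008,-0.0,0.0014],[0.08,9.0,0.01]],
[-1,[0.0008,-0.0,0.0014],[0.08,9.0,0.01]],
[-1,[0.0008,-0.0,0.0014],[0.08,9.0,0.01]],
[ 0.52335918 -0.23305895  0.1203227 ]
```

Request:
{"method": "play_rows", "body": {"plan": [[-1,[-0.0164,0,-0.0114],[0,0,0]],[-1,[-0.0164,0,-0.0114],[0,0,0]],[-1,[-0.0164,0,-0.0114],[0,0,0]],[-1,[0.0008,0,0.0014],[0,9,0]],[-1,[0.0008,0,0.0014],[0,9,0]],[-1,[0.0008,0,0.0014],[0,9,0]],[-1,[0.0008,0,0.0014],[0,9,0]],[-1,[0.0008,0,0.0014],[0,9,0]],[-1,[0.0008,0,0.0014],[0,9,0]]]}}

```text
time: 17.65
eef_pos: [0.5222, -0.2373, 0.1262]
tcp_rot: [3.131, 0.015, 1.289]
ft_force: [-0.3, -0.1, -4.6]
gripper_width: 0.0637
gripper_force: 44.9
```

Request:
{"method": "play_rows", "body": {"plan": [[-1,[0.0008,0,0.0014],[0,9,0]],[-1,[0.0008,0,0.0014],[0,9,0]],[-1,[0.0008,0,0.0014],[0,9,0]],[-1,[0.0008,0,0.0014],[0,9,0]],[-1,[0,0,0],[0,0,0]],[-1,[0,0,0],[0,0,0]]]}}

```text
time: 18.4
eef_pos: [0.5232, -0.233, 0.1204]
tcp_rot: [3.131, -0.606, 1.295]
ft_force: [-0.8, 0.1, -2.8]
gripper_width: 0.0635
gripper_force: 44.9
```

Run:
```python
from h import *
st(); E=np.load("E2.npy"); T=pose(); print('err',(T[:3,3]-E[:3,3]).round(4),np.degrees((Ro.from_matrix(E[:3,:3]).inv()*Ro.from_matrix(T[:3,:3])).as_rotvec()).round(2))
np.save("wT5.npy",T)
im=imaging.camera("wrist"); cv2.imwrite("pics/w5.png",im[:,:,::-1])
```

```text
t 18.4 q [-0.75  0.64  1.59  0.57  1.26 -0.75] p [ 0.5232 -0.233   0.1204] f [-0.8  0.1 -2.8] w 0.0635 gf 44.9
err [-0.0002  0.      0.    ] [-0.42 -0.19 -0.67]
```

View pics/w5.png

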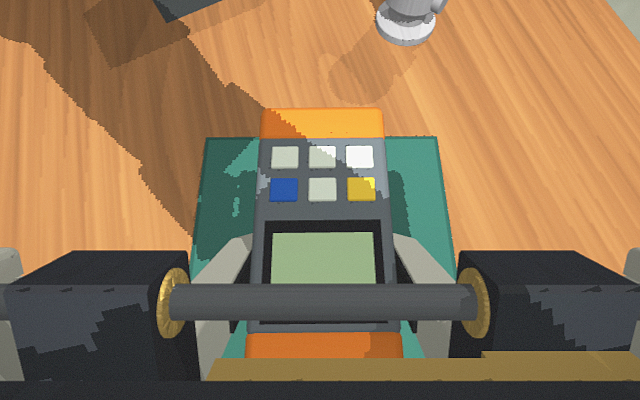

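The display is up, with the foot edge at row 108 and the port boot at about row 335. The edge widths (121 and 156 px) work out level to within about 1°. Lowering it.

Request:
{"method": "play_rows", "body": {"plan": [[-1,[-0.0095,0,0.0137],[0,0,0]],[-1,[-0.0095,0,0.0137],[0,0,0]],[-1,[-0.0095,0,0.0137],[0,0,0]],[-1,[-0.0095,0,0.0137],[0,0,0]],[-1,[-0.0095,0,0.0137],[0,0,0]],[-1,[-0.0095,0,0.0137],[0,0,0]],[-1,[0,0,0],[0,0,0]],[-1,[-0.0006,0,0.0008],[0,0,0]],[-1,[0,0,0],[0,0,0]]]}}

```text
time: 19.58
eef_pos: [0.5242, -0.2332, 0.0192]
tcp_rot: [3.131, -0.609, 1.294]
ft_force: [0.4, 0.2, -3.9]
gripper_width: 0.0634
gripper_force: 44.9
```

Request:
{"method": "play_rows", "body": {"plan": [[-1,[-0.0006,0,0.0008],[0,0,0]],[-1,[-0.0006,0,0.0008],[0,0,0]],[-1,[0,0,0],[0,0,0]]]}}

```text
time: 19.95
eef_pos: [0.5239, -0.2331, 0.0167]
tcp_rot: [3.132, -0.609, 1.294]
ft_force: [0.2, 0.2, -3.3]
gripper_width: 0.0639
gripper_force: 44.9
```

Request:
{"method": "play_rows", "body": {"plan": [[-1,[-0.0006,0,0.0008],[0,0,0]],[-1,[0,0,0],[0,0,0]]]}}

```text
time: 20.2
eef_pos: [0.5239, -0.2331, 0.0156]
tcp_rot: [3.132, -0.609, 1.293]
ft_force: [0.6, -0.4, -3.8]
gripper_width: 0.0639
gripper_force: 44.9
```

Request:
{"method": "play_rows", "body": {"plan": [[-1,[-0.0006,0,0.0008],[0,0,0]],[-1,[0,0,0],[0,0,0]]]}}

```text
time: 20.45
eef_pos: [0.524, -0.2332, 0.0154]
tcp_rot: [3.132, -0.61, 1.294]
ft_force: [-2.9, -0.0, 4.4]
gripper_width: 0.0639
gripper_force: 44.9
```

Contact. I'll ease the grip so it can settle, then open and retreat.

Request:
{"method": "play_rows", "body": {"plan": [[-1,[-0.0003,0,0.0004],[0,0,0]],[-1,[0,0,0],[0,0,0]],[-1,[0,0,0],[0,0,0]]], "squeeze": 5}}

```text
time: 20.82
eef_pos: [0.5242, -0.2334, 0.0146]
tcp_rot: [3.131, -0.609, 1.294]
ft_force: [-0.4, -1.1, 5.9]
gripper_width: 0.0644
gripper_force: 5.0
```

Request:
{"method": "play_rows", "body": {"plan": [[0.45,[0,0,0],[0,0,0]],[0.55,[0,0,0],[0,0,0]],[0.75,[0,0,0],[0,0,0]],[0.75,[0,0,0],[0,0,0]],[0.75,[0,0,-0.02],[0,0,0]],[0.75,[0,0,-0.03],[0,0,0]],[0.75,[0,0,-0.04],[0,0,0]],[0.75,[0,0,-0.04],[0,0,0]],[0.75,[0,0,0],[0,0,0]],[0.75,[0,0,0],[0,0,0]]]}}

```text
time: 22.08
eef_pos: [0.502, -0.3043, 0.1208]
tcp_rot: [3.132, -0.609, 1.293]
ft_force: [-0.7, -0.1, -0.1]
gripper_width: 0.0816
gripper_force: 0.0
```

Run:
```python
from h import *
st(); im=imaging.camera("scene"); cv2.imwrite("pics/s3.png",cv2.resize(im[60:280,130:400,::-1],None,fx=2.7,fy=2.7,interpolation=cv2.INTER_CUBIC))
T=pose(); w=imaging.camera("wrist"); np.save("wT6.npy",T); cv2.imwrite("pics/w6.png",w[:,:,::-1])
```

```text
t 22.07 q [-0.86  0.69  1.5   0.52  1.34 -0.8 ] p [ 0.502  -0.3043  0.1208] f [-0.7 -0.1 -0.1] w 0.0816 gf 0.0
```

View pics/s3.png

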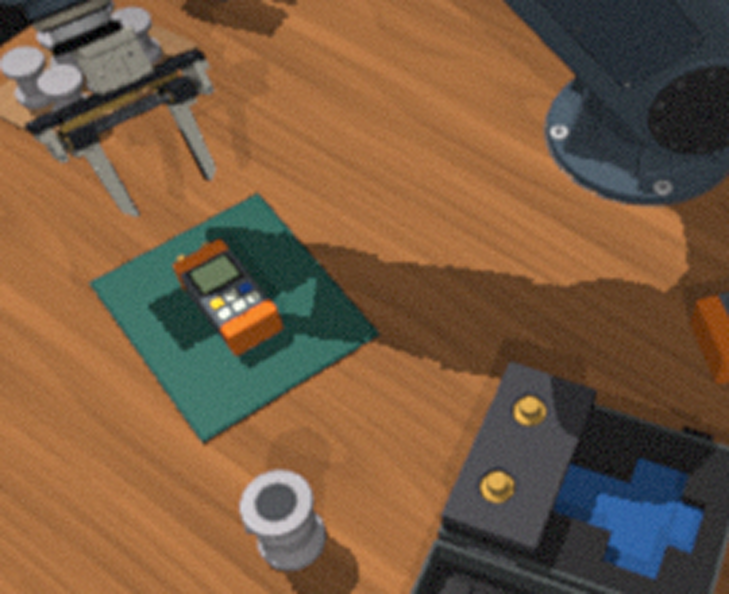

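The manometer lies display up in the middle of the mat, crop (228,297), and the gripper is clear of it. The valve at (283,520) and both adaptors at (530,410) and (497,487) stand where they were. Handing in.

```bash
python3 -c "
from workcell import arm
print(arm.hand_in())"
```

```text
the job is handed in; nothing more can be done
None
```

The manometer was tilted out of its foam, turned over and released display up in the middle of the mat at about 22 s; the adaptors and valve look unmoved in the last picture, and the job is handed in, but no verdict came back.

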